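# Start a star knob on a clamp stud and clamp the tube

## Task

Pick up the black star knob, set it over the threaded stud of the tube clamp and turn it backwards (anticlockwise from above) until it clicks down into the thread, unless it already dropped in when set down. Then turn it forwards (clockwise) until the strap holds the tube firmly, and let go. Never force the knob either way or overtighten it on the thin tube, and do not push aside the tube or the collar, cap and offcut standing nearby.

Things in the scene. Friction and masses are not known exactly. Their poses are not given: they have to be found in the camera images.
- knob: Black plastic star knob, 34 mm high, 56 mm across its eight round lobes, 53 mm across opposite valleys (a flat pad rests on two lobes). Lobes 12 mm thick on a 22 mm radius, the first 22.5 deg from x, from 8 to 34 mm above the underside. 160 g. Origin: centre of underside, z up. Bore right through: 19 mm in the top 14 mm, 31 mm below, with three inner thread lugs. Starts this way up on the bench.
- fixture: Steel clamp base plate, 190 x 120 x 12 mm, fixed to the bench, with a V-block carrying the tube. Origin: on the bench, on the stud's axis; its x axis points from the stud towards the tube, whose axis lies 62 mm from the stud.
- stud_tip (a point): Top end of the upright steel stud, on its axis, 103 mm above the bench, 40 mm above the strap's top at rest. The stud is 16 mm thick, its top 10 mm tapering to 8 mm. Which way its thread starts point differs every time and no pose here tells it: it must be felt.
- stud (a joint): Twist of the stud in its springy bush, in rad, 0 at rest, positive anticlockwise from above: 0.1 rad per 1 N m of torque on the stud. More than 0.1 either way means the knob is being forced. A firm clamp shows about -0.025.
- strap_top (a point): On the stud's axis, top face of the flat steel strap (147 x 44 x 10 mm, 62 mm behind the stud to 85 mm in front along the fixture's x), 63 mm above the bench at rest. Springs hold it up with 5 N (+0.6 N per mm); it moves only straight down and meets the tube after 1.5 mm. Forwards from the click: 26 to 44 deg of slack, then 1 mm down per 20 deg; tube met at 56 to 74 deg; 10 deg more is firm, 30 deg too much.
- strap: The strap itself: its origin lies on the stud's axis at bench level when it is up, and sinks with it; x towards the tube.
- tube: Thin steel tube, 34 mm diameter, 130 mm long, lying in the V-block under the strap's nose; origin at its centre, y along it, 35 mm above the bench. Already in place.
- collar: Dark plain steel collar, 54 mm diameter, 30 mm high, with a 24 mm hole, no lobes: not the knob. Stands on the bench; leave it.
- hexcap: Six-sided steel cap, 44 mm wide, 30 mm high, standing on the bench; leave it.
- offcut: Upright piece of 48 mm tube, 60 mm high; leave it.
- thread (a point): On the stud's axis at the top of its coarse right-hand three-start thread (27 mm diameter, 3 to 11 mm above the strap, starts 120 deg apart). Set down at any angle the knob mostly stands on the thread ends, underside 4 to 8.5 mm above the strap (rarely it drops in at once). Turned forwards there it jams on a burr (cross-threaded). Turned backwards it drops on to the strap within 120 deg: the click.
- clamp_seat (a point): On the stud's axis, 63 mm above the bench: where the knob's underside is at the click. Backwards before it, the knob may slip off the burr by up to 3 mm (not the click), climbs up to 4 mm, then drops about 8 mm at one go. After the click it has up to 18 deg of play; farther backwards it jams hard.

How it is judged:
On the way:
1. the knob stands upright over the stud, on its thread (horizontal distance between knob and stud_tip below 0.004 m and angle between knob's own z axis and vertical below 0.12 rad and z of knob in the frame of stud_tip below -0.03 m), for 0.1 s.
At the end, for the whole second after the job is handed in: The knob is upright (within 0.08 rad) on the stud's axis (within 3 mm), started in the thread and drawn down at least 0.8 mm below where it clicked in; the strap is pressed down on the tube with more than 3 N, and the knob is let go and at rest (horizontal distance between knob and stud_tip below 0.003 m and angle between knob's own z axis and vertical below 0.08 rad and z of each of knob, strap_top in the frame of stud_tip below -0.0408 m and contact force between strap and tube above 3 N and linear speed of knob below 0.01 m/s); the robot touches nothing.
It fails at once if the knob was forced: the stud twisted more than 0.1 rad (1 N m) in its bush (value of joint stud above 0.1 rad or value of joint stud below -0.1 rad).
It fails at once if the thin tube was overtightened: more than 90 N under the strap (contact force between strap and tube above 90 N).
It fails at once if the tube, collar, cap or offcut was knocked away by more than 20 mm (distance of any of tube, collar, hexcap, offcut from where it was at the start of the episode above 0.02 m).
It also fails if it takes over 59 s, if anything falls off the work surface, if the arm or the gripper's body presses on something with over 40 N, if the wrist force passes 120 N, or if a joint passes its speed limit or range.

## Robot

A 7-joint arm with a two-finger parallel gripper is mounted at the origin on the work surface. World frame = base frame: x ahead of the robot, y to its left, z up, the work surface at z = 0. Lengths are in m, angles in rad, forces in N, time in s.
With the tool pointing down it reaches from about 0.425 to 0.825 m from the base axis. Payload 3.6 kg.
Tool frame: the origin (TCP) lies midway between the tips of the shut fingers; the grasp point (between the pads) lies behind it (robot.grasp_offset is the z of the grasp point in the tool frame, in m); z points along the fingers, y is the direction in which the jaws open and shut (so a half turn about z gives the same grasp; the last joint's range is limited). The gripper opens to 85 mm and grips with 20 to 120 N. Pads are 22 mm wide; open, the fingers measure 114 mm over their backs; the gripper's body (76 mm by 85 mm) begins 54 mm behind the grasp point. The pads swing forward as they close: fully open they stand 13 mm farther back than shut.
Start: joints at [-1.363, 0.615, -0.013, 1.423, 0.008, 1.103, -0.04], TCP at [0.151, 0.632, 0.231] pointing down, gripper open.
Joint ranges: [-3.12, 3.12], [-0.3, 2.06], [-1.34, 1.32], [0.26, 2.42], [-1.36, 4.5], [0.01, 1.98], [-2.84, 2.84]. Speed limits (rad/s): [2.79, 2.79, 3.14, 3.14, 3.14, 3.14, 3.14].

## Interface

Orientations are given as a unit quaternion [w, x, y, z].
In Python, from plant import sense, cams, robot gives the robot as it stands.
- The arm moves only by the tool apply_moves, never from a script. Its argument "commands" is a list of rows, each an object of numbers: "gripper": the finger opening in cm, from 0 to 8.54; "x", "y", "z": the shift along the tool's x, y, z in cm; "roll": the turn about the tool's z in degrees. A call has 1 to 10 rows; each row is the pose to reach, as a shift and turn from the pose commanded when the call began, along the tool's axes at that moment; what a row does not reach only later rows make up. A row lasts 1/10 s, in which the tool goes at most 50 mm and 8.59 degrees, less where a joint would pass 70% of its speed; a pose out of reach is approached as far as the arm can. A call with a gripper value outside its range is refused whole. The fingers move at their own pace and stop on an object; the grip force is fixed at half the most. Time passes only in rows, so rows that repeat a pose let the fingers close. It gives the time, the measured TCP pose, the force and the opening at its end, in the units of the state.
- sense(): the state, without advancing time (a new reading comes with each control period).
- cams.camera(name): name is "scene" or "side" or "wrist"; returns the picture (384x512x3 uint8, red, green, blue); there is no depth.
- cams.get_calibration(name): a dict with "K" (3x3 intrinsics, pixels), "distortion" ([k1, k2, p1, p2, k3] as OpenCV has them; the pictures are not rectified), "origin" and "rotation" of the camera in the world. Camera axes: x right, y down, z forward; pixel columns grow to the right and rows downward; lengths in m; the calibration is good to about 2 mm. A picture is of the moment at which its call begins: read the wrist's pose just before it. get_calibration takes no time and is no camera call; for the wrist camera it gives the pose at the moment of the call.
- robot.close_job(): hands the job in, once; it reports no verdict.
Trained networks look in the newest picture that a camera, given by its name, has taken for a name from the list of things; names that differ only in an ending like _2 or _b are one class to them, and where a whole thing is asked for, a point or a joint stands for the part that bears it (a point fixed in the world has none). Each returns a list of dicts, best first, with "conf" (0 to 1); they miss things now and then, are a little off and sometimes report something else, mostly with a low value. They report only what shows in the picture. A call takes as long as a camera call.
- cams.silhouettes(target, camera): "region" (384x512 bool, what is visible of it).
- cams.place_of(target, camera): "location" ([x, y, z] in m, in world coordinates, good to about 4 mm: a listed point, or the origin of a listed thing).
The state is a dict: "time_s": time; "joint_positions": joint angles; "joint_vel": joint speeds; "joint_torque": joint torques, N m; "tcp_pos": TCP position; "tool_rot": TCP orientation; "wrist_force": force on the tool from outside, world axes, zero at the start; "ft_torque": the same for the moment, N m; "finger_gap": finger opening in m.
Only numpy, scipy, OpenCV 4.12 (cv2) and the standard library are available. Lean on these libraries where they do the work, as an engineer would, in place of code of your own. Each camera call takes 0.05 s, during which the arm holds its last target.

## Working session

There is one attempt and no reset: what is moved stays moved. The work goes in short steps, Python scripts to look and compute and a tool call to move; the robot and the scene stay as the last step left them, time stands still between calls to the robot, and variables do not carry over. Pictures are saved under pics/ and viewed, and the job is handed in when it is done.

Besides the shell and the picture viewer there is one more tool, called after ">>>" as name(argument=value, ...) on one line, values as JSON. apply_moves: Moves the arm, as the interface text tells. Its arguments: {"type":"object","properties":{"commands":{"type":"array"}},"required":["commands"]}

```bash
mkdir -p pics; ls
python3 - <<'E'
from plant import sense,cams,robot
import cv2,numpy as np
s=sense(); print({k:np.round(v,4).tolist() for k,v in s.items()}, robot.grasp_offset)
for c in ["scene","side","wrist"]:
    im=cams.camera(c); cv2.imwrite(f"pics/{c}0.png",im[:,:,::-1])
    for t in ["knob","stud_tip","strap_top","tube","collar","hexcap","offcut","fixture"]:
        if c!="scene" and t not in("knob","stud_tip","collar"): continue
        r=cams.place_of(t,c); print(c,t,[(round(a["conf"],2),np.round(a["location"],4).tolist()) for a in r[:2]])
print(sense()["time_s"])
E
```

```text
pics
{'time_s': 0.0, 'joint_positions': [-1.3625, 0.6159, -0.0126, 1.4249, 0.0081, 1.1034, -0.0404], 'joint_vel': [0.0018, 0.0026, -0.0017, -0.0004, -0.0016, -0.0002, -0.0008], 'joint_torque': [-0.0006, -46.9227, 0.2591, -17.1033, 0.01, 0.0098, 0.0], 'tcp_pos': [0.151, 0.6314, 0.2301], 'tool_rot': [-0.0001, 0.1171, 0.9931, -0.0013], 'wrist_force': [-0.1631, 0.1754, -0.2449], 'ft_torque': [-0.0376, -0.0409, -0.0166], 'finger_gap': 0.0857} -0.0187
scene knob [(0.97, [0.6134, -0.2035, -0.0043])]
scene stud_tip [(0.97, [0.5702, 0.1143, 0.1033])]
scene strap_top [(0.78, [0.5688, 0.1152, 0.0646]), (0.72, [0.5041, -0.1422, -0.0031])]
scene tube [(0.7, [0.6272, 0.085, 0.031])]
scene collar [(0.89, [0.4995, -0.1435, -0.0007])]
scene hexcap [(0.91, [0.466, -0.2932, -0.006])]
scene offcut [(0.92, [0.744, -0.2819, -0.0003])]
scene fixture [(0.67, [0.5659, 0.1183, 0.0006]), (0.44, [0.7427, -0.283, -0.0001])]
side knob [(0.87, [0.6122, -0.2027, 0.005]), (0.69, [0.5657, 0.1131, 0.064])]
side stud_tip [(0.65, [0.5688, 0.1141, 0.1012])]
side collar [(0.94, [0.5074, -0.1426, 0.0013])]
wrist knob []
wrist stud_tip []
wrist collar []
0.85
```

View pics/scene0.png

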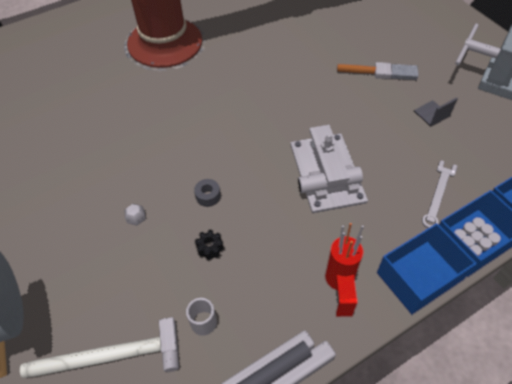

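View pics/side0.png

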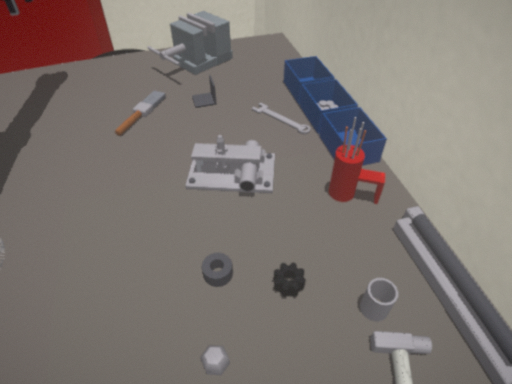

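>>> apply_moves(commands=[{"x": -6.4,"y": -7.0,"z": 0,"roll": 8,"gripper": 8.5},{"x": -9.7,"y": -10.5,"z": 0,"roll": 16},{"x": -12.9,"y": -14.1,"roll": 24},{"x": -16.1,"y": -17.6,"roll": 32},{"x": -19.3,"y": -21.1,"roll": 40},{"x": -22.5,"y": -24.6,"roll": 48},{"x": -25.8,"y": -28.1,"roll": 56},{"x": -29,"y": -31.6,"roll": 64},{"x": -32.2,"y": -35.1,"roll": 72},{"x": -35.4,"y": -38.7,"roll": 80}])

```text
invalid input at $.commands[1]: expected keys gripper, x, y, z, roll
```

```bash
cat > h.py <<'E'
from plant import sense,cams,robot
import cv2,numpy as np
from scipy.spatial.transform import Rotation as R
def rot(s): 
    q=s["tool_rot"]; return R.from_quat([q[1],q[2],q[3],q[0]]).as_matrix()
def st():
    s=sense(); M=rot(s)
    print("t",round(s["time_s"],2),"tcp",np.round(s["tcp_pos"],4),"yaw tool y",round(np.degrees(np.arctan2(M[1,1],M[0,1])),2),"z",np.round(M[:,2],3),"F",np.round(s["wrist_force"],2),"T",np.round(s["ft_torque"],3),"gap",round(s["finger_gap"],4),"q",np.round(s["joint_positions"],3))
    return s,M
def to(p):
    s=sense();M=rot(s);print("shift cm",np.round(100*M.T@(np.array(p)-s["tcp_pos"]),2))
E
python3 - <<'E'
from h import *
s,M=st(); to([.613,-.203,.2]); c=cams.get_calibration("wrist"); print(c)
E
```

```text
t 0.85 tcp [0.1512 0.6322 0.2314] yaw tool y 76.55 z [ 0.  0. -1.] F [ 0.67 -0.5   0.69] T [-0.014 -0.011 -0.02 ] gap 0.0855 q [-1.362  0.615 -0.013  1.423  0.008  1.103 -0.04 ]
shift cm [-64.34 -70.48   3.13]
{'K': array([[264.98002647,   0.        , 256.95725039],
       [  0.        , 264.98002647, 191.51248622],
       [  0.        ,   0.        ,   1.        ]]), 'distortion': array([-0.01132027,  0.        ,  0.        ,  0.        ,  0.        ]), 'origin': array([0.07693441, 0.65069825, 0.37303067]), 'rotation': array([0.1164279 , 0.77621152, 0.61270832, 0.09235121])}
```

>>> apply_moves(commands=[{"gripper": 8.5,"x": -3.2,"y": -3.5,"z": 0,"roll": 8},{"gripper": 8.5,"x": -6.4,"y": -7.0,"z": 0,"roll": 16},{"gripper": 8.5,"x": -9.7,"y": -10.5,"z": 0,"roll": 24},{"gripper": 8.5,"x": -12.9,"y": -14.1,"z": 0,"roll": 32},{"gripper": 8.5,"x": -16.1,"y": -17.6,"z": 0,"roll": 40},{"gripper": 8.5,"x": -19.3,"y": -21.1,"z": 0,"roll": 48},{"gripper": 8.5,"x": -22.5,"y": -24.6,"z": 0,"roll": 56},{"gripper": 8.5,"x": -25.8,"y": -28.1,"z": 0,"roll": 64},{"gripper": 8.5,"x": -29,"y": -31.6,"z": 0,"roll": 72},{"gripper": 8.5,"x": -32.2,"y": -35.1,"z": 0,"roll": 80}])

```text
time_s: 1.85
tcp_pos: [0.3835, 0.2144, 0.2318]
tool_rot: [-0.0, 0.73, 0.684, 0.001]
wrist_force: [0.7, 1.0, 0.6]
finger_gap: 0.0852
```

Run:
```python
from h import *
s,M=st(); to([.613,-.203,.2])
```

```text
t 1.85 tcp [0.3835 0.2144 0.2318] yaw tool y -3.75 z [ 0.001  0.001 -1.   ] F [0.73 0.96 0.58] T [-0.008 -0.079  0.017] gap 0.0852 q [-0.886  0.31   0.429  2.006 -0.169  0.858 -0.43 ]
shift cm [-40.15  25.63   3.16]
```

>>> apply_moves(commands=[{"gripper": 8.5,"x": -4.1,"y": 2.6,"z": 0.3,"roll": 2},{"gripper": 8.5,"x": -8.1,"y": 5.2,"z": 0.6,"roll": 4},{"gripper": 8.5,"x": -12.2,"y": 7.8,"z": 1,"roll": 6},{"gripper": 8.5,"x": -16.3,"y": 10.4,"z": 1.3,"roll": 8},{"gripper": 8.5,"x": -20.4,"y": 13,"z": 1.6,"roll": 10},{"gripper": 8.5,"x": -24.5,"y": 15.6,"z": 2,"roll": 12},{"gripper": 8.5,"x": -28.6,"y": 18.2,"z": 2.3,"roll": 14},{"gripper": 8.5,"x": -32.7,"y": 20.8,"z": 2.6,"roll": 15},{"gripper": 8.5,"x": -36.6,"y": 23.3,"z": 3,"roll": 15},{"gripper": 8.5,"x": -40.1,"y": 25.6,"z": 3.2,"roll": 15}])

```text
time_s: 2.85
tcp_pos: [0.6148, -0.2021, 0.199]
tool_rot: [0.0, 0.812, 0.584, -0.0]
wrist_force: [0.5, -0.3, -0.8]
finger_gap: 0.0849
```

Run:
```python
from h import *
st()
im=cams.camera("wrist"); cv2.imwrite("pics/w1.png",im[:,:,::-1]); cal=cams.get_calibration("wrist")
print([(a["conf"],a["location"]) for a in cams.place_of("knob","wrist")])
S=cams.silhouettes("knob","wrist"); print([(a["conf"],a["region"].sum()) for a in S])
np.savez("w1.npz",reg=S[0]["region"],K=cal["K"],d=cal["distortion"],o=cal["origin"],r=cal["rotation"])
```

```text
t 2.85 tcp [ 0.6148 -0.2021  0.199 ] yaw tool y -18.49 z [-0. -0. -1.] F [ 0.52 -0.29 -0.77] T [ 0.061 -0.094 -0.029] gap 0.0849 q [ 0.015  0.679  0.482  1.485 -0.34   1.061  0.25 ]
[(0.63, [0.6124, -0.1995, 0.0033])]
[(0.95, np.int64(1305)), (0.33, np.int64(298))]
```

View pics/w1.png

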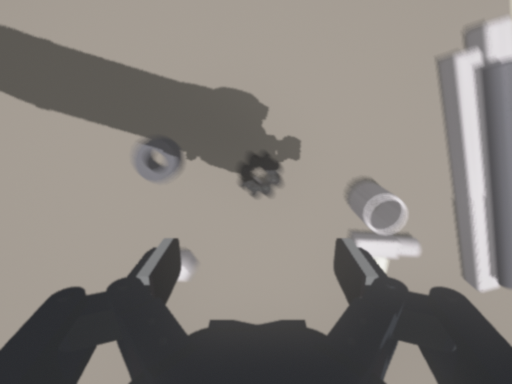

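```bash
cat > fit.py <<'E'
from h import *
from scipy.optimize import minimize
def proj(P,cal):
    q=cal["rotation"]; q=np.array(q)
    M=R.from_quat([q[1],q[2],q[3],q[0]]).as_matrix() if q.shape==(4,) else q
    pc=(P-cal["origin"])@M
    uv,_=cv2.projectPoints(pc.astype(float),np.zeros(3),np.zeros(3),cal["K"],cal["distortion"]); return uv[:,0]
def render(p,cal,z0=0.,SS=4):
    x,y,yaw=p; m=np.zeros((384*SS,512*SS),np.uint8)
    t=np.linspace(0,2*np.pi,24,endpoint=False)
    def cyl(cx,cy,r,za,zb):
        P=np.array([[cx+r*np.cos(a),cy+r*np.sin(a),z] for z in(za+z0,zb+z0) for a in t])
        uv=proj(P,cal); h=cv2.convexHull((uv*SS+SS/2).astype(np.float32)).astype(np.int32); cv2.fillConvexPoly(m,h,1)
    cyl(x,y,.0195,0,.034)
    for k in range(8):
        a=yaw+np.pi/8+k*np.pi/4; cyl(x+.022*np.cos(a),y+.022*np.sin(a),.006,.008,.034)
    return cv2.resize(m.astype(np.float32),(512,384),interpolation=cv2.INTER_AREA)
def fit(reg,cal,p0,z0=0.):
    best=None
    reg=reg.astype(np.float32)
    f=lambda v:np.abs(render([v[0]/100,v[1]/100,v[2]],cal,z0)-reg).sum()
    out=[]
    for yw in np.radians([0,11,22.5,34]):
        r=minimize(f,[p0[0]*100,p0[1]*100,yw],method="Nelder-Mead",options=dict(initial_simplex=np.array([[p0[0]*100,p0[1]*100,yw],[p0[0]*100+.5,p0[1]*100,yw],[p0[0]*100,p0[1]*100+.5,yw],[p0[0]*100,p0[1]*100,yw+.15]]),maxiter=120))
        out.append((r.fun,r.x[0]/100,r.x[1]/100,np.degrees(r.x[2])%45)); print(np.round(out[-1],4))
    return min(out)
E
python3 - <<'E'
from fit import *
st()
im=cams.camera("wrist"); cal=cams.get_calibration("wrist"); cv2.imwrite("pics/w2.png",im[:,:,::-1])
cv2.imwrite("pics/w2z.png",cv2.resize(im[130:220,210:310,::-1],None,fx=6,fy=6,interpolation=cv2.INTER_CUBIC))
S=cams.silhouettes("knob","wrist"); reg=S[0]["region"]
print(reg.sum(),cal["origin"])
b=fit(reg,cal,[.613,-.2015]); 
thr=im.max(2)<45; n,l,stt,c=cv2.connectedComponentsWithStats((thr).astype(np.uint8)); k=l[174,261]; 
ov=cv2.resize(im[130:220,210:310,::-1],None,fx=6,fy=6,interpolation=cv2.INTER_CUBIC)
m=cv2.resize(render([b[1],b[2],np.radians(b[3])],cal)[130:220,210:310],None,fx=6,fy=6)>.5
cs,_=cv2.findContours(m.astype(np.uint8),0,1);cv2.drawContours(ov,cs,-1,(0,0,255),1)
m=cv2.resize(reg[130:220,210:310].astype(np.float32),None,fx=6,fy=6)>.5
cs,_=cv2.findContours(m.astype(np.uint8),0,1);cv2.drawContours(ov,cs,-1,(0,255,0),1)
cv2.imwrite("pics/w2o.png",ov)
E
```

```text
t 3.0 tcp [ 0.6139 -0.2037  0.1987] yaw tool y -18.74 z [-0.001 -0.002 -1.   ] F [-0.03  0.17 -0.3 ] T [-0.021  0.025  0.051] gap 0.0851 q [ 0.015  0.679  0.484  1.486 -0.339  1.06   0.248]
1387 [ 0.63663108 -0.12854209  0.34046615]
[ 2.34125e+02  6.13800e-01 -1.94600e-01  3.15520e+01]
[ 2.339375e+02  6.137000e-01 -1.948000e-01  3.126470e+01]
[ 2.33250e+02  6.13800e-01 -1.94600e-01  3.13614e+01]
[ 2.336875e+02  6.138000e-01 -1.946000e-01  3.146010e+01]
```

View pics/w2o.png

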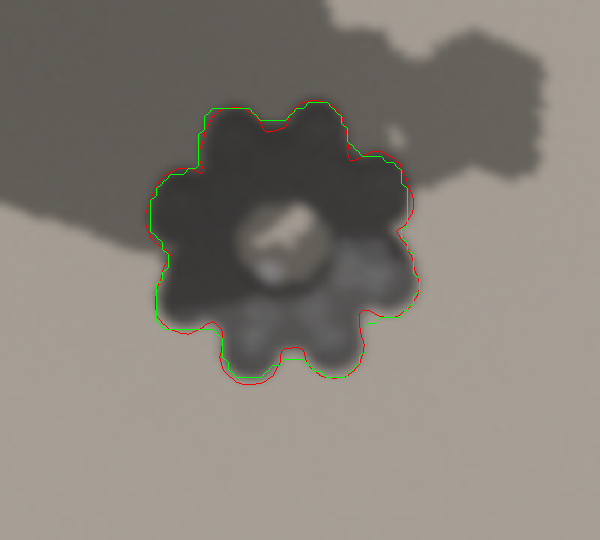

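Run:
```python
from fit import *
for c in ["scene","side"]:
    im=cams.camera(c); cal=cams.get_calibration(c); reg=cams.silhouettes("knob",c)[0]["region"]
    print(c,cal["origin"],reg.sum()); fit(reg,cal,[.613,-.2])
print([(a["conf"],np.round(a["location"],4)) for a in cams.place_of("knob","side")])
```

```text
scene [ 1.06756419 -0.35342633  0.88105093] 659
[50.3125  0.6143 -0.2001 29.9989]
[50.0625  0.6144 -0.2    30.4791]
[50.625   0.6145 -0.2002 30.1651]
[49.6875  0.6144 -0.2001 30.3595]
side [ 0.47495264 -0.49902588  0.58237001] 804
[86.4375  0.6157 -0.1994 31.4075]
[86.25    0.6158 -0.1994 31.3248]
[87.375   0.6154 -0.1993 30.7434]
[85.5625  0.6154 -0.1993 31.2621]
[(0.77, array([ 0.6132, -0.2052,  0.0026]))]
```

Run:
```python
from h import *
st(); to([.6145,-.198,.1])
```

```text
t 3.35 tcp [ 0.6142 -0.1982  0.1997] yaw tool y -18.33 z [ 0.     0.001 -1.   ] F [-0.55  0.62 -0.55] T [ 0.016  0.064 -0.002] gap 0.085 q [ 0.009  0.676  0.482  1.49  -0.34   1.06   0.248]
shift cm [0.02 0.02 9.97]
```

>>> apply_moves(commands=[{"gripper": 8.5,"x": 0,"y": 0,"z": 3,"roll": -2},{"gripper": 8.5,"x": 0,"y": 0,"z": 6,"roll": -4.5},{"gripper": 8.5,"x": 0,"y": 0,"z": 8.5,"roll": -4.5},{"gripper": 8.5,"x": 0,"y": 0,"z": 10,"roll": -4.5},{"gripper": 8.5,"x": 0,"y": 0,"z": 10,"roll": -4.5},{"gripper": 8.5,"x": 0,"y": 0,"z": 10,"roll": -4.5},{"gripper": 8.5,"x": 0,"y": 0,"z": 10,"roll": -4.5}])

```text
time_s: 4.05
tcp_pos: [0.6152, -0.2003, 0.1011]
tool_rot: [0.001, 0.788, 0.616, 0.001]
wrist_force: [0.1, 0.2, 0.9]
finger_gap: 0.0852
```

Run:
```python
from fit import *
st()
cal=cams.get_calibration("wrist"); im=cams.camera("wrist"); cv2.imwrite("pics/w3.png",im[:,:,::-1])
reg=cams.silhouettes("knob","wrist")[0]["region"]
print(reg.sum(),cal["origin"])
b=fit(reg,cal,[.6145,-.198]); st()
ov=np.ascontiguousarray(im[:,:,::-1])
m=render([b[1],b[2],np.radians(b[3])],cal)>.5
cs,_=cv2.findContours(m.astype(np.uint8),0,1);cv2.drawContours(ov,cs,-1,(0,0,255),1)
cv2.imwrite("pics/w3o.png",ov)
```

```text
t 4.05 tcp [ 0.6152 -0.2003  0.1011] yaw tool y -13.94 z [ 0.003 -0.001 -1.   ] F [0.07 0.16 0.91] T [-0.012 -0.026  0.02 ] gap 0.0852 q [ 0.048  0.779  0.412  1.583 -0.381  0.857  0.362]
2680 [ 0.63161279 -0.12621584  0.2427378 ]
[ 4.40625e+02  6.13900e-01 -1.98700e-01  3.14217e+01]
[ 4.438125e+02  6.139000e-01 -1.988000e-01  3.116350e+01]
[ 4.42625e+02  6.13900e-01 -1.98800e-01  3.17550e+01]
[ 4.395625e+02  6.138000e-01 -1.987000e-01  3.178220e+01]
t 4.15 tcp [ 0.615  -0.2002  0.1009] yaw tool y -13.95 z [ 0.003 -0.001 -1.   ] F [0.38 0.28 0.54] T [ 0.007  0.001 -0.03 ] gap 0.0849 q [ 0.048  0.779  0.412  1.583 -0.381  0.857  0.362]
```

View pics/w3o.png

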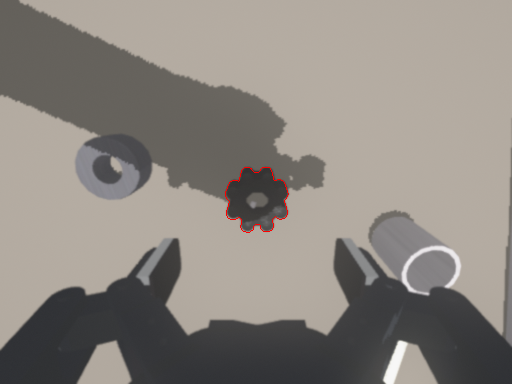

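>>> apply_moves(commands=[{"gripper": 8.5,"x": 0.1,"y": 0,"z": 3,"roll": -0.4},{"gripper": 8.5,"x": 0.1,"y": 0,"z": 6,"roll": -0.4},{"gripper": 8.5,"x": 0.1,"y": 0,"z": 8.5,"roll": -0.4},{"gripper": 8.5,"x": 0.1,"y": 0,"z": 9.7,"roll": -0.4},{"gripper": 8.5,"x": 0.1,"y": 0,"z": 9.7,"roll": -0.4},{"gripper": 5,"x": 0.1,"y": 0,"z": 9.7,"roll": -0.4},{"gripper": 4,"x": 0.1,"y": 0,"z": 9.7,"roll": -0.4},{"gripper": 4,"x": 0.1,"y": 0,"z": 9.7,"roll": -0.4},{"gripper": 4,"x": 0.1,"y": 0,"z": 9.7,"roll": -0.4},{"gripper": 4,"x": 0.1,"y": 0,"z": 9.7,"roll": -0.4}])

```text
time_s: 5.15
tcp_pos: [0.6158, -0.1996, 0.0044]
tool_rot: [0.002, 0.786, 0.619, 0.001]
wrist_force: [-0.4, 0.4, 6.5]
finger_gap: 0.0514
```

Run:
```python
from fit import *
st()
```

```text
t 5.15 tcp [ 0.6158 -0.1996  0.0044] yaw tool y -13.55 z [ 0.004 -0.001 -1.   ] F [-0.4   0.44  6.46] T [-0.009  0.158  0.015] gap 0.0514 q [ 0.082  0.904  0.348  1.63  -0.438  0.682  0.414]
```

>>> apply_moves(commands=[{"gripper": 4,"x": 0,"y": 0,"z": -1,"roll": 0},{"gripper": 4,"x": 0,"y": 0,"z": -4,"roll": 0},{"gripper": 4,"x": 0,"y": 0,"z": -8,"roll": 0},{"gripper": 4,"x": 0,"y": 0,"z": -12,"roll": 0},{"gripper": 4,"x": 0,"y": 0,"z": -15,"roll": 0},{"gripper": 4,"x": 0,"y": 0,"z": -15.6,"roll": 0},{"gripper": 4,"x": 0,"y": 0,"z": -15.6,"roll": 0}])

```text
time_s: 5.85
tcp_pos: [0.6145, -0.1987, 0.1593]
tool_rot: [0.001, 0.786, 0.619, 0.001]
wrist_force: [-1.0, -0.6, -1.8]
finger_gap: 0.0514
```

Run:
```python
from fit import *
st()
for c,(u,v),w in (("scene",(329,150),40),("side",(222,148),40)):
    im=cams.camera(c); cal=cams.get_calibration(c)
    print(c,[(round(a["conf"],2),np.round(a["location"],4)) for a in cams.place_of("stud_tip",c)[:2]],[(round(a["conf"],2),np.round(a["location"],4)) for a in cams.place_of("clamp_seat",c)[:2]])
    z=cv2.resize(im[v-w:v+w,u-w:u+w,::-1],None,fx=7,fy=7,interpolation=cv2.INTER_CUBIC); cv2.imwrite(f"pics/{c}_z.png",z)
    P=np.array([[.5695,.1142,z] for z in(.103,.063)]); uv=proj(P,cal); print(uv)
cal=cams.get_calibration("wrist"); im=cams.camera("wrist"); cv2.imwrite("pics/w4.png",im[:,:,::-1])
```

```text
t 5.85 tcp [ 0.6145 -0.1987  0.1593] yaw tool y -13.54 z [ 0.002 -0.    -1.   ] F [-0.97 -0.58 -1.79] T [-0.006  0.019  0.048] gap 0.0514 q [ 0.03   0.712  0.443  1.534 -0.347  0.972  0.339]
scene [(0.61, array([0.6237, 0.0844, 0.0333])), (0.57, array([0.5728, 0.1144, 0.1039]))] [(0.64, array([0.5679, 0.1132, 0.0668]))]
[[329.11282516 135.49942533]
 [327.18136041 147.96554715]]
side [(0.86, array([0.567 , 0.1161, 0.1025])), (0.39, array([0.5711, 0.113 , 0.0769]))] [(0.64, array([0.5675, 0.1149, 0.0608]))]
[[220.07296859 136.00787212]
 [221.47222603 150.71828   ]]
```

View pics/scene_z.png

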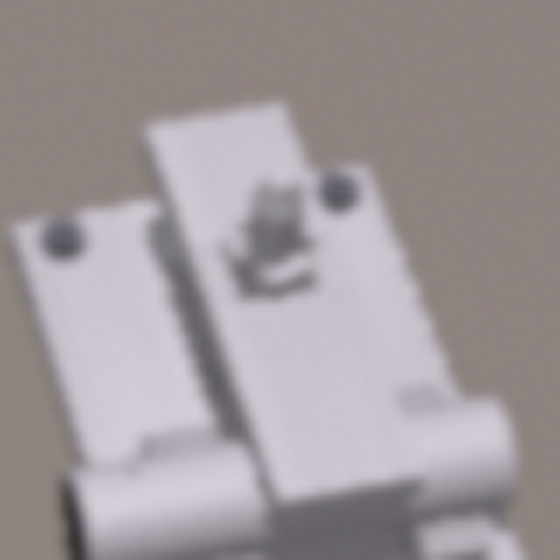

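View pics/side_z.png

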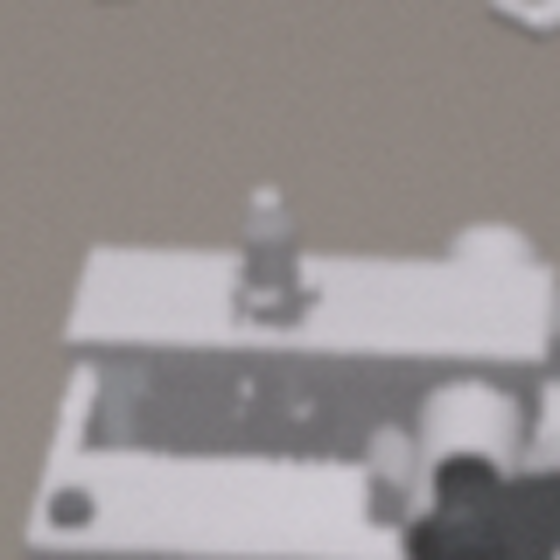

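View pics/w4.png

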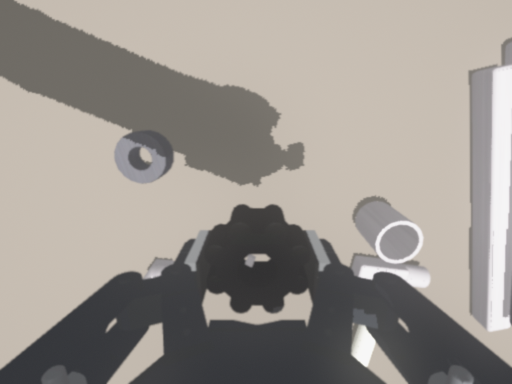

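>>> apply_moves(commands=[{"gripper": 4,"x": 3,"y": -1,"z": 0,"roll": -3},{"gripper": 4,"x": 7,"y": -2.5,"z": 0,"roll": -7},{"gripper": 4,"x": 11,"y": -4,"z": 0,"roll": -12},{"gripper": 4,"x": 15,"y": -5.5,"z": 0,"roll": -16},{"gripper": 4,"x": 19,"y": -7.1,"z": 0,"roll": -20},{"gripper": 4,"x": 22,"y": -8.2,"z": 0,"roll": -23},{"gripper": 4,"x": 23.1,"y": -8.6,"z": 0,"roll": -25},{"gripper": 4,"x": 23.1,"y": -8.6,"z": 0,"roll": -25},{"gripper": 4,"x": 23.1,"y": -8.6,"z": 0,"roll": -25},{"gripper": 4,"x": 23.1,"y": -8.6,"z": 0,"roll": -25}])

```text
time_s: 7.2
tcp_pos: [0.5852, 0.0426, 0.1584]
tool_rot: [0.001, 0.635, 0.773, -0.001]
wrist_force: [-0.9, -0.1, -1.6]
finger_gap: 0.0512
```

Run:
```python
from fit import *
st()
cal=cams.get_calibration("wrist"); im=cams.camera("wrist"); cv2.imwrite("pics/w5.png",im[:,:,::-1])
np.savez("w5.npz",**{k:np.array(v) for k,v in cal.items()},im=im)
print(cal["origin"],cal["rotation"])
for t in("stud_tip","clamp_seat","strap_top","thread"): print(t,[(round(a["conf"],2),np.round(a["location"],4)) for a in cams.place_of(t,"wrist")[:2]])
print(proj(np.array([[.5695,.1142,z] for z in(.103,.063)]),cal)); st()
```

```text
t 7.2 tcp [0.5852 0.0426 0.1584] yaw tool y 11.18 z [ 0.    -0.002 -1.   ] F [-0.89 -0.12 -1.64] T [-0.025  0.004 -0.013] gap 0.0512 q [-0.327  0.615  0.347  1.71  -0.259  0.861  0.327]
[0.56931936 0.11761033 0.29990422] [0.14878449 0.98404137 0.0965017  0.01460085]
stud_tip [(0.59, array([0.5673, 0.1144, 0.1017]))]
clamp_seat [(0.58, array([0.5687, 0.1167, 0.064 ]))]
strap_top [(0.62, array([0.5646, 0.1123, 0.061 ]))]
thread [(0.73, array([0.5644, 0.1099, 0.0746]))]
[[256.27240113 114.54095415]
 [256.38661688 113.70983313]]
t 7.45 tcp [0.585  0.0448 0.1583] yaw tool y 11.35 z [ 0. -0. -1.] F [-0.16  0.03 -1.3 ] T [-0.066  0.058  0.03 ] gap 0.0511 q [-0.328  0.615  0.345  1.71  -0.26   0.861  0.327]
```

View pics/w5.png

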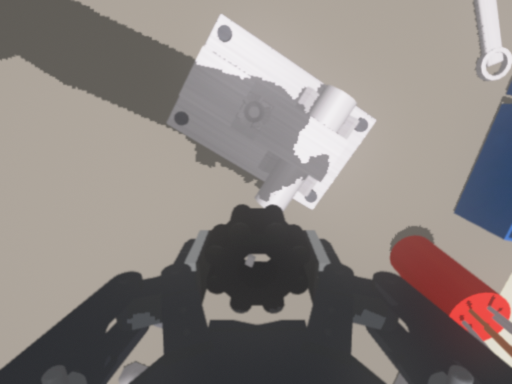

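Run:
```python
from fit import *
st()
cal=cams.get_calibration("wrist"); im=cams.camera("wrist")
np.savez("w6.npz",**{k:np.array(v) for k,v in cal.items()},im=im)
print(proj(np.array([[.5695,.1142,z] for z in(.103,.063)]),cal)); s,M=st()
cv2.imwrite("pics/w6z.png",cv2.resize(im[75:150,215:295,::-1],None,fx=7,fy=7,interpolation=cv2.INTER_CUBIC))
# knob top in hand
cv2.imwrite("pics/w6k.png",cv2.resize(im[190:320,190:330,::-1],None,fx=5,fy=5,interpolation=cv2.INTER_CUBIC))
```

```text
t 7.45 tcp [0.585  0.0448 0.1583] yaw tool y 11.35 z [ 0. -0. -1.] F [-0.16  0.03 -1.3 ] T [-0.066  0.058  0.03 ] gap 0.0511 q [-0.328  0.615  0.345  1.71  -0.26   0.861  0.327]
[[256.23394379 117.90165464]
 [256.35167584 116.60058597]]
t 7.5 tcp [0.585  0.0451 0.1583] yaw tool y 11.37 z [ 0. -0. -1.] F [ 0.31  0.08 -0.97] T [ 0.041 -0.053  0.014] gap 0.0515 q [-0.328  0.615  0.345  1.71  -0.26   0.861  0.327]
```

View pics/w6z.png

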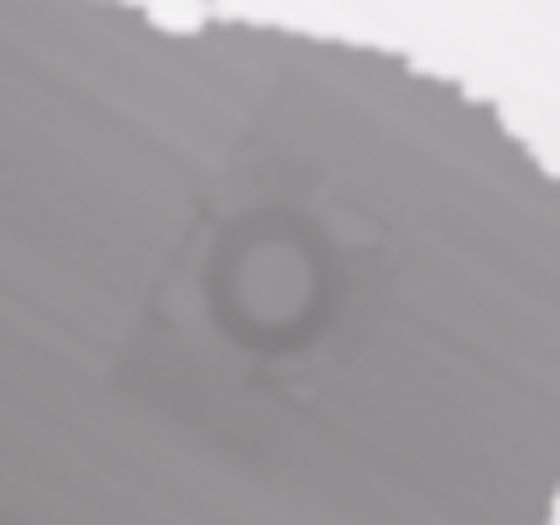

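View pics/w6k.png

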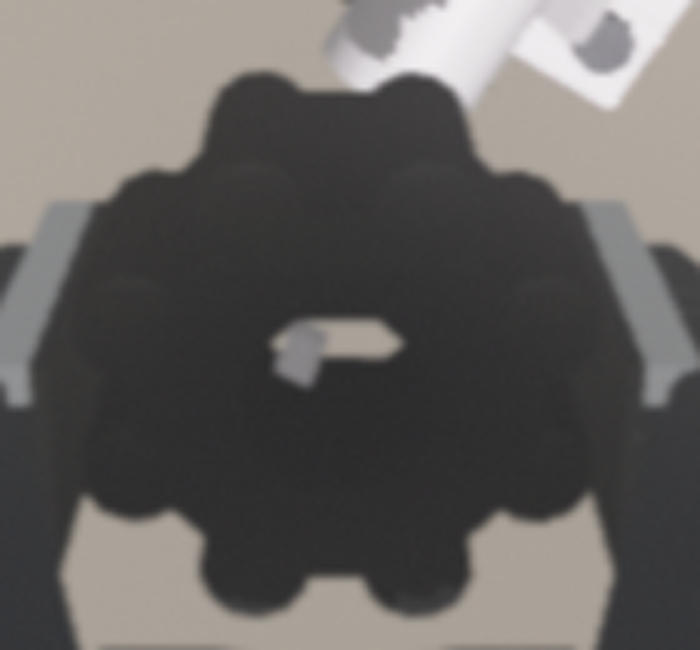

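```bash
cat > ray.py <<'E'
from fit import *
def unproj(uv,cal,z):
    n=cv2.undistortPoints(np.array([[uv]],float),cal["K"],cal["distortion"])[0,0]
    q=cal["rotation"]; M=R.from_quat([q[1],q[2],q[3],q[0]]).as_matrix()
    d=M@np.array([n[0],n[1],1]); o=cal["origin"]; return o+d*(z-o[2])/d[2]
E
python3 - <<'E'
from ray import *
cal=dict(np.load("w6.npz")); im=cal.pop("im")
print("stud",unproj((253.8,114.6),cal,.103),unproj((254,114.7),cal,.093))
tcp=np.array([.585,.0449,.1583]); 
s=sense();M=rot(s)
uv=proj(np.array([tcp,tcp-[0,0,.0044],tcp+[0,0,.0296]]),cal);print("tcp axis px",uv)
# fit knob silhouette ignoring columns hidden by fingers
reg=cams.silhouettes("knob","wrist"); print([(r["conf"],r["region"].sum()) for r in reg])
g=im.max(2)
rg=reg[0]["region"]
z0=tcp[2]-.0044
yaw=np.radians(11.36)
def f(v):
    m=render([v[0]/100,v[1]/100,yaw+v[2]],cal,z0)
    return np.abs(m-rg)[:,208:306].sum()
r=minimize(f,[58.5,4.5,0],method="Nelder-Mead",options=dict(initial_simplex=[[58.5,4.5,0],[59,4.5,0],[58.5,5,0],[58.5,4.5,.1]])); print(r.x,r.fun)
ov=np.ascontiguousarray(im[:,:,::-1])
for m,c in((render([r.x[0]/100,r.x[1]/100,yaw+r.x[2]],cal,z0)>.5,(0,0,255)),(rg,(0,255,0))):
    cs,_=cv2.findContours(m.astype(np.uint8),0,1);cv2.drawContours(ov,cs,-1,c,1)
cv2.imwrite("pics/w6o.png",cv2.resize(ov[190:320,190:330],None,fx=5,fy=5))
E
```

```text
stud [0.56734716 0.11609085 0.103     ] [0.56742743 0.11587525 0.093     ]
tcp axis px [[258.65793298 244.06719323]
 [258.61334596 240.59317837]
 [259.03259499 273.27151462]]
[(0.96, np.int64(8687))]
[ 5.83507600e+01  4.58566354e+00 -8.94438065e-03] 422.3125
```

View pics/w6o.png

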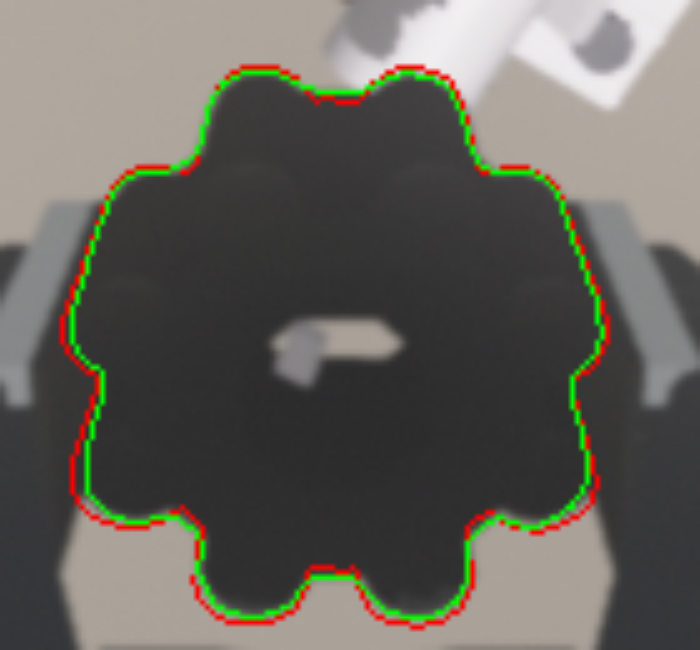

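>>> apply_moves(commands=[{"gripper": 4,"x": 3,"y": -0.1,"z": 0,"roll": 0},{"gripper": 4,"x": 6,"y": -0.2,"z": 0,"roll": 0},{"gripper": 4,"x": 7.2,"y": -0.2,"z": 0,"roll": 0},{"gripper": 4,"x": 7.2,"y": -0.2,"z": 0,"roll": 0},{"gripper": 4,"x": 7.2,"y": -0.2,"z": 0,"roll": 0},{"gripper": 4,"x": 7.2,"y": -0.2,"z": 0,"roll": 0},{"gripper": 4,"x": 7.2,"y": -0.2,"z": 2,"roll": 0},{"gripper": 4,"x": 7.2,"y": -0.2,"z": 4,"roll": 0},{"gripper": 4,"x": 7.2,"y": -0.2,"z": 4,"roll": 0},{"gripper": 4,"x": 7.2,"y": -0.2,"z": 4,"roll": 0}])

```text
time_s: 8.55
tcp_pos: [0.569, 0.1146, 0.1185]
tool_rot: [0.0, 0.634, 0.773, -0.0]
wrist_force: [0.1, 0.5, -1.9]
finger_gap: 0.0512
```

Run:
```python
from ray import *
st(); to([.5688,.1150,.085])
im=cams.camera("wrist"); cv2.imwrite("pics/w7.png",im[:,:,::-1])
im=cams.camera("side"); cv2.imwrite("pics/s7.png",cv2.resize(im[80:210,150:320,::-1],None,fx=4,fy=4,interpolation=cv2.INTER_CUBIC)); st()
```

```text
t 8.55 tcp [0.569  0.1146 0.1185] yaw tool y 11.34 z [-0.    -0.001 -1.   ] F [ 0.07  0.52 -1.89] T [ 0.038 -0.015 -0.012] gap 0.0512 q [-0.441  0.658  0.329  1.765 -0.287  0.766  0.23 ]
shift cm [ 0.05 -0.01  3.35]
t 8.65 tcp [0.5697 0.1153 0.1194] yaw tool y 11.38 z [ 0.002 -0.    -1.   ] F [-0.57  0.04 -1.42] T [ 0.017  0.012 -0.038] gap 0.0511 q [-0.442  0.657  0.329  1.764 -0.288  0.766  0.23 ]
```

View pics/w7.png

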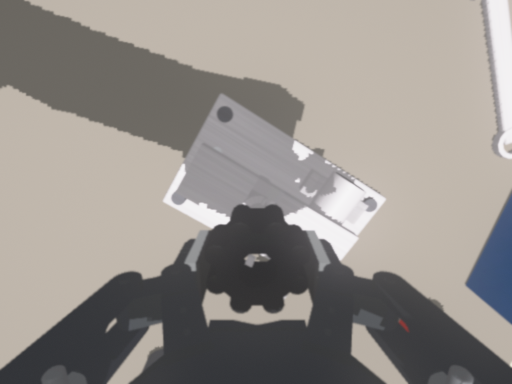

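View pics/s7.png

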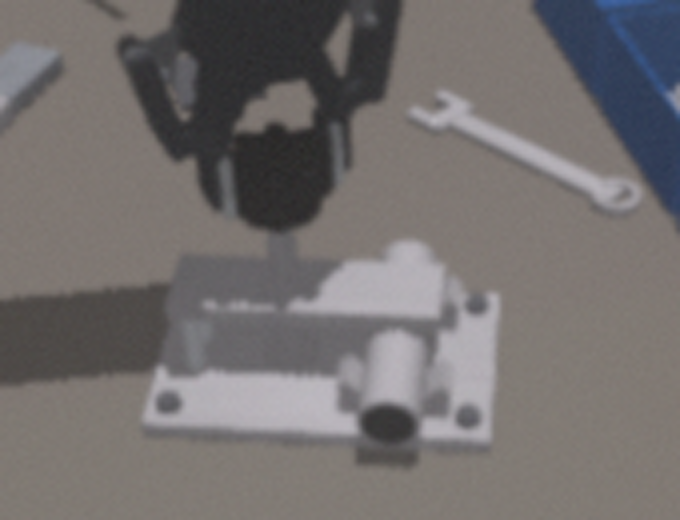

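>>> apply_moves(commands=[{"gripper": 4,"x": 0,"y": 0,"z": 1,"roll": 0},{"gripper": 4,"x": 0,"y": 0,"z": 2,"roll": 0},{"gripper": 4,"x": 0,"y": 0,"z": 3,"roll": 0},{"gripper": 4,"x": 0,"y": 0,"z": 3.6,"roll": 0},{"gripper": 4,"x": 0,"y": 0,"z": 3.8,"roll": 0},{"gripper": 4,"x": 0,"y": 0,"z": 3.8,"roll": 0}])

```text
time_s: 9.25
tcp_pos: [0.5684, 0.116, 0.0798]
tool_rot: [-0.0, 0.633, 0.774, -0.0]
wrist_force: [0.2, -0.4, -1.3]
finger_gap: 0.0512
```

Run:
```python
from ray import *
st()
```

```text
t 9.25 tcp [0.5684 0.116  0.0798] yaw tool y 11.45 z [-0.001 -0.    -1.   ] F [ 0.24 -0.45 -1.31] T [ 0.002 -0.009  0.03 ] gap 0.0512 q [-0.426  0.711  0.302  1.793 -0.312  0.685  0.25 ]
```

>>> apply_moves(commands=[{"gripper": 4,"x": 0,"y": 0,"z": 0.1,"roll": 0},{"gripper": 4,"x": 0,"y": 0,"z": 0.2,"roll": 0},{"gripper": 4,"x": 0,"y": 0,"z": 0.3,"roll": 0}])

```text
time_s: 9.55
tcp_pos: [0.5688, 0.1161, 0.0776]
tool_rot: [0.0, 0.633, 0.774, 0.0]
wrist_force: [-0.9, 1.3, -1.2]
finger_gap: 0.051
```

>>> apply_moves(commands=[{"gripper": 4,"x": 0,"y": 0,"z": 0.1,"roll": 0},{"gripper": 4,"x": 0,"y": 0,"z": 0.2,"roll": 0}])

```text
time_s: 9.75
tcp_pos: [0.5687, 0.1161, 0.0753]
tool_rot: [0.0, 0.633, 0.774, 0.0]
wrist_force: [-0.6, -0.7, -1.3]
finger_gap: 0.0509
```

Run:
```python
from ray import *
st()
```

```text
t 9.75 tcp [0.5687 0.1161 0.0753] yaw tool y 11.45 z [ 0.  0. -1.] F [-0.63 -0.75 -1.3 ] T [-0.025  0.042  0.017] gap 0.0509 q [-0.424  0.717  0.299  1.796 -0.315  0.674  0.253]
```

>>> apply_moves(commands=[{"gripper": 4,"x": 0,"y": 0,"z": 0.1,"roll": 0},{"gripper": 4,"x": 0,"y": 0,"z": 0.1,"roll": 0}])

```text
time_s: 9.95
tcp_pos: [0.5688, 0.1161, 0.0748]
tool_rot: [0.0, 0.633, 0.774, 0.0]
wrist_force: [-0.8, 0.7, 3.4]
finger_gap: 0.0513
```

>>> apply_moves(commands=[{"gripper": 4,"x": 0,"y": 0,"z": 0.1,"roll": 0},{"gripper": 4,"x": 0,"y": 0,"z": 0.1,"roll": 0}])

```text
time_s: 10.15
tcp_pos: [0.5688, 0.1161, 0.0746]
tool_rot: [-0.0, 0.633, 0.774, 0.0]
wrist_force: [-3.1, 0.6, 8.2]
finger_gap: 0.0513
```

>>> apply_moves(commands=[{"gripper": 4,"x": 0,"y": 0,"z": 0.1,"roll": 0},{"gripper": 4,"x": 0,"y": 0,"z": 0.1,"roll": 0}])

```text
time_s: 10.35
tcp_pos: [0.5688, 0.1161, 0.0744]
tool_rot: [-0.0, 0.633, 0.774, 0.001]
wrist_force: [-4.0, -0.1, 12.8]
finger_gap: 0.0515
```

>>> apply_moves(commands=[{"gripper": 4,"x": 0,"y": 0,"z": -0.05,"roll": -4},{"gripper": 4,"x": 0,"y": 0,"z": -0.05,"roll": -8},{"gripper": 4,"x": 0,"y": 0,"z": -0.05,"roll": -8}])

```text
time_s: 10.65
tcp_pos: [0.5691, 0.116, 0.0746]
tool_rot: [0.0, 0.577, 0.817, 0.001]
wrist_force: [-2.8, -0.6, 10.3]
finger_gap: 0.0511
```

Run:
```python
from ray import *
st()
```

```text
t 10.65 tcp [0.5691 0.116  0.0746] yaw tool y 19.49 z [ 0.001  0.001 -1.   ] F [-2.83 -0.63 10.32] T [-0.058  0.587  0.011] gap 0.0511 q [-0.399  0.714  0.258  1.796 -0.275  0.665  0.357]
```

>>> apply_moves(commands=[{"gripper": 4,"x": 0,"y": 0,"z": 0,"roll": -6},{"gripper": 4,"x": 0,"y": 0,"z": 0,"roll": -12},{"gripper": 4,"x": 0,"y": 0,"z": 0,"roll": -12}])

```text
time_s: 10.95
tcp_pos: [0.5692, 0.1162, 0.0739]
tool_rot: [0.0, 0.488, 0.873, 0.001]
wrist_force: [-0.6, -0.9, -1.0]
finger_gap: 0.0513
```

Run:
```python
from ray import *
st()
```

```text
t 10.95 tcp [0.5692 0.1162 0.0739] yaw tool y 31.54 z [ 0.002  0.001 -1.   ] F [-0.62 -0.9  -0.97] T [-0.195  0.136 -0.006] gap 0.0513 q [-0.362  0.709  0.198  1.795 -0.212  0.656  0.509]
```

>>> apply_moves(commands=[{"gripper": 4,"x": 0,"y": 0,"z": 0.1,"roll": 0},{"gripper": 4,"x": 0,"y": 0,"z": 0.1,"roll": 0}])

```text
time_s: 11.15
tcp_pos: [0.5684, 0.1153, 0.0714]
tool_rot: [0.0, 0.489, 0.872, -0.001]
wrist_force: [-0.6, 0.1, 0.3]
finger_gap: 0.0509
```

>>> apply_moves(commands=[{"gripper": 4,"x": 0,"y": 0,"z": 0.1,"roll": 0},{"gripper": 4,"x": 0,"y": 0,"z": 0.1,"roll": 0}])

```text
time_s: 11.35
tcp_pos: [0.5685, 0.1153, 0.0705]
tool_rot: [0.0, 0.489, 0.872, -0.001]
wrist_force: [-0.3, -2.0, 0.1]
finger_gap: 0.0511
```

>>> apply_moves(commands=[{"gripper": 4,"x": 0,"y": 0,"z": 0.1,"roll": 0},{"gripper": 4,"x": 0,"y": 0,"z": 0.1,"roll": 0}])

```text
time_s: 11.55
tcp_pos: [0.5687, 0.1161, 0.0692]
tool_rot: [0.0, 0.489, 0.872, 0.0]
wrist_force: [0.9, -0.4, -5.8]
finger_gap: 0.0511
```

>>> apply_moves(commands=[{"gripper": 4,"x": 0,"y": 0,"z": 0.1,"roll": 0},{"gripper": 4,"x": 0,"y": 0,"z": 0.1,"roll": 0}])

```text
time_s: 11.75
tcp_pos: [0.5684, 0.1166, 0.0684]
tool_rot: [-0.0, 0.489, 0.872, 0.0]
wrist_force: [0.1, -1.1, -1.8]
finger_gap: 0.0514
```

>>> apply_moves(commands=[{"gripper": 4,"x": 0,"y": 0,"z": 0.1,"roll": 0},{"gripper": 4,"x": 0,"y": 0,"z": 0.1,"roll": 0}])

```text
time_s: 11.95
tcp_pos: [0.5685, 0.1166, 0.0677]
tool_rot: [-0.0, 0.489, 0.872, 0.0]
wrist_force: [-0.5, 0.6, -1.3]
finger_gap: 0.0513
```

Run:
```python
from ray import *
st()
```

```text
t 11.95 tcp [0.5685 0.1166 0.0677] yaw tool y 31.47 z [-0.     0.001 -1.   ] F [-0.5   0.57 -1.33] T [-0.046  0.036  0.049] gap 0.0513 q [-0.361  0.718  0.196  1.799 -0.216  0.645  0.509]
```

>>> apply_moves(commands=[{"gripper": 4,"x": 0,"y": 0,"z": 0.1,"roll": 0},{"gripper": 4,"x": 0,"y": 0,"z": 0.1,"roll": 0}])

```text
time_s: 12.15
tcp_pos: [0.5687, 0.1166, 0.0674]
tool_rot: [-0.0, 0.489, 0.872, 0.0]
wrist_force: [-1.1, -0.1, 3.0]
finger_gap: 0.0515
```

>>> apply_moves(commands=[{"gripper": 4,"x": 0,"y": 0,"z": 0.1,"roll": 0},{"gripper": 4,"x": 0,"y": 0,"z": 0.1,"roll": 0}])

```text
time_s: 12.35
tcp_pos: [0.5687, 0.1165, 0.0662]
tool_rot: [-0.0, 0.489, 0.872, 0.0]
wrist_force: [-2.2, -0.1, 4.3]
finger_gap: 0.0513
```

Run:
```python
from ray import *
st()
```

```text
t 12.35 tcp [0.5687 0.1165 0.0662] yaw tool y 31.47 z [ 0.     0.001 -1.   ] F [-2.16 -0.1   4.3 ] T [0.209 0.297 0.002] gap 0.0513 q [-0.361  0.72   0.195  1.8   -0.216  0.642  0.51 ]
```

>>> apply_moves(commands=[{"gripper": 4,"x": 0,"y": 0,"z": -0.1,"roll": 5},{"gripper": 4,"x": 0,"y": 0,"z": -0.1,"roll": 11},{"gripper": 4,"x": 0,"y": 0,"z": -0.1,"roll": 16},{"gripper": 4,"x": 0,"y": 0,"z": -0.1,"roll": 16}])

```text
time_s: 12.75
tcp_pos: [0.5699, 0.1158, 0.0673]
tool_rot: [0.001, 0.606, 0.796, 0.001]
wrist_force: [0.9, -0.0, 4.1]
finger_gap: 0.0511
```

Run:
```python
from ray import *
st()
```

```text
t 12.75 tcp [0.5699 0.1158 0.0673] yaw tool y 15.44 z [ 0.003 -0.001 -1.   ] F [ 0.91 -0.01  4.13] T [-0.11  -0.006 -0.016] gap 0.0511 q [-0.41   0.727  0.276  1.8   -0.3    0.653  0.309]
```

>>> apply_moves(commands=[{"gripper": 4,"x": 0,"y": 0,"z": 0,"roll": 5},{"gripper": 4,"x": 0,"y": 0,"z": 0,"roll": 10},{"gripper": 4,"x": 0,"y": 0,"z": 0,"roll": 10}])

```text
time_s: 13.05
tcp_pos: [0.5696, 0.1159, 0.0671]
tool_rot: [0.001, 0.672, 0.74, 0.001]
wrist_force: [0.2, 0.1, 4.2]
finger_gap: 0.051
```

Run:
```python
from ray import *
st()
```

```text
t 13.05 tcp [0.5696 0.1159 0.0671] yaw tool y 5.53 z [ 0.002 -0.001 -1.   ] F [0.16 0.06 4.24] T [-0.102 -0.09  -0.028] gap 0.051 q [-0.439  0.734  0.324  1.801 -0.352  0.662  0.184]
```

>>> apply_moves(commands=[{"gripper": 4,"x": 0,"y": 0,"z": 0,"roll": 5},{"gripper": 4,"x": 0,"y": 0,"z": 0,"roll": 10},{"gripper": 4,"x": 0,"y": 0,"z": 0,"roll": 10}])

```text
time_s: 13.35
tcp_pos: [0.5691, 0.1159, 0.0669]
tool_rot: [0.001, 0.734, 0.679, 0.0]
wrist_force: [1.2, -0.3, 3.4]
finger_gap: 0.0511
```

Run:
```python
from ray import *
st()
```

```text
t 13.35 tcp [0.5691 0.1159 0.0669] yaw tool y -4.4 z [ 0.001 -0.    -1.   ] F [ 1.15 -0.3   3.39] T [-0.137 -0.112 -0.081] gap 0.0511 q [-0.468  0.741  0.372  1.802 -0.404  0.672  0.058]
```

>>> apply_moves(commands=[{"gripper": 4,"x": 0,"y": 0,"z": 0.02,"roll": 4},{"gripper": 4,"x": 0,"y": 0,"z": 0.05,"roll": 8},{"gripper": 4,"x": 0,"y": 0,"z": 0.05,"roll": 8}])

```text
time_s: 13.65
tcp_pos: [0.5691, 0.1161, 0.0665]
tool_rot: [0.0, 0.779, 0.627, 0.0]
wrist_force: [0.1, -0.2, 5.3]
finger_gap: 0.0509
```

Run:
```python
from ray import *
st()
```

```text
t 13.65 tcp [0.5691 0.1161 0.0665] yaw tool y -12.36 z [ 0.001 -0.    -1.   ] F [ 0.11 -0.19  5.33] T [ 0.027 -0.156 -0.043] gap 0.0509 q [-0.49   0.748  0.41   1.803 -0.445  0.681 -0.044]
```

>>> apply_moves(commands=[{"gripper": 4,"x": 0,"y": 0,"z": 0,"roll": 4},{"gripper": 4,"x": 0,"y": 0,"z": 0,"roll": 8},{"gripper": 4,"x": 0,"y": 0,"z": 0,"roll": 8}])

```text
time_s: 13.95
tcp_pos: [0.5689, 0.1158, 0.0662]
tool_rot: [0.0, 0.821, 0.571, 0.0]
wrist_force: [1.5, 0.8, 1.7]
finger_gap: 0.0513
```

Run:
```python
from ray import *
st()
```

```text
t 13.95 tcp [0.5689 0.1158 0.0662] yaw tool y -20.37 z [ 0.001 -0.001 -1.   ] F [1.48 0.77 1.65] T [-0.096 -0.23  -0.005] gap 0.0513 q [-0.513  0.756  0.449  1.805 -0.484  0.692 -0.146]
```

>>> apply_moves(commands=[{"gripper": 4,"x": 0,"y": 0,"z": 0.02,"roll": 4},{"gripper": 4,"x": 0,"y": 0,"z": 0.03,"roll": 8},{"gripper": 4,"x": 0,"y": 0,"z": 0.03,"roll": 8}])

```text
time_s: 14.25
tcp_pos: [0.569, 0.1156, 0.0659]
tool_rot: [0.001, 0.859, 0.512, 0.0]
wrist_force: [0.3, -0.7, 1.3]
finger_gap: 0.0512
```

Run:
```python
from ray import *
st()
```

```text
t 14.25 tcp [0.569  0.1156 0.0659] yaw tool y -28.39 z [ 0.001 -0.001 -1.   ] F [ 0.32 -0.74  1.35] T [-0.233 -0.349 -0.077] gap 0.0512 q [-0.535  0.765  0.488  1.805 -0.524  0.703 -0.25 ]
```

>>> apply_moves(commands=[{"gripper": 4,"x": 0,"y": 0,"z": 0.02,"roll": 3},{"gripper": 4,"x": 0,"y": 0,"z": 0.03,"roll": 6},{"gripper": 4,"x": 0,"y": 0,"z": 0.03,"roll": 6}])

```text
time_s: 14.55
tcp_pos: [0.569, 0.1153, 0.0658]
tool_rot: [0.001, 0.885, 0.466, 0.0]
wrist_force: [1.0, -1.7, 2.8]
finger_gap: 0.051
```

```bash
cat >> h.py <<'E'
def avg(n=6):
    L=[]
    for i in range(n):
        cams.camera("scene"); s=sense(); L.append(np.r_[s["wrist_force"],s["ft_torque"],s["tcp_pos"]])
    print("avg",np.round(np.mean(L,0),4)); return st()
E
python3 - <<'E'
from h import *
avg()
E
```

```text
avg [ 1.0868 -2.122   2.188  -0.5685 -0.3997  0.0851  0.569   0.1153  0.0658]
t 14.85 tcp [0.569  0.1153 0.0658] yaw tool y -34.48 z [ 0.001 -0.001 -1.   ] F [ 1.72 -3.21  1.86] T [-0.618 -0.415  0.164] gap 0.051 q [-0.551  0.771  0.516  1.806 -0.553  0.712 -0.329]
```

>>> apply_moves(commands=[{"gripper": 4,"x": 0,"y": 0,"z": 0.02,"roll": 2},{"gripper": 4,"x": 0,"y": 0,"z": 0.02,"roll": 4},{"gripper": 4,"x": 0,"y": 0,"z": 0.02,"roll": 4}])

```text
time_s: 15.15
tcp_pos: [0.5689, 0.1153, 0.0657]
tool_rot: [0.001, 0.901, 0.433, 0.0]
wrist_force: [1.7, -4.1, 3.3]
finger_gap: 0.0513
```

Run:
```python
from h import *
avg()
```

```text
avg [ 1.5334 -3.961   3.4852 -0.9772 -0.4745 -0.0193  0.5689  0.1154  0.0657]
t 15.45 tcp [0.5689 0.1154 0.0657] yaw tool y -38.61 z [ 0.001 -0.001 -1.   ] F [ 2.16 -3.91  3.57] T [-1.073 -0.538 -0.028] gap 0.0511 q [-0.562  0.776  0.536  1.807 -0.573  0.718 -0.383]
```

>>> apply_moves(commands=[{"gripper": 4,"x": 0,"y": 0,"z": 0.02,"roll": 2},{"gripper": 4,"x": 0,"y": 0,"z": 0.02,"roll": 4},{"gripper": 4,"x": 0,"y": 0,"z": 0.02,"roll": 4}])

```text
time_s: 15.75
tcp_pos: [0.5689, 0.1155, 0.0656]
tool_rot: [0.001, 0.916, 0.402, 0.0]
wrist_force: [1.8, -4.9, 5.6]
finger_gap: 0.0513
```

Run:
```python
from h import *
avg()
```

```text
avg [ 1.114  -4.6439  5.1748 -1.1472 -0.4272  0.2012  0.569   0.1155  0.0656]
t 16.05 tcp [0.569  0.1155 0.0656] yaw tool y -42.59 z [ 0.001 -0.001 -1.   ] F [ 1.06 -5.21  4.51] T [-1.146 -0.425  0.214] gap 0.0512 q [-0.573  0.781  0.555  1.807 -0.592  0.725 -0.435]
```

>>> apply_moves(commands=[{"gripper": 4,"x": 0,"y": 0,"z": 0,"roll": 1.5},{"gripper": 4,"x": 0,"y": 0,"z": 0,"roll": 3},{"gripper": 4,"x": 0,"y": 0,"z": 0,"roll": 3}])

```text
time_s: 16.35
tcp_pos: [0.569, 0.1155, 0.0656]
tool_rot: [0.001, 0.926, 0.378, 0.0]
wrist_force: [1.5, -4.6, 4.5]
finger_gap: 0.0509
```

Run:
```python
from h import *
avg(4)
```

```text
avg [ 1.4257 -5.1408  5.0253 -1.2092 -0.4586  0.3866  0.569   0.1155  0.0656]
t 16.55 tcp [0.569  0.1155 0.0656] yaw tool y -45.56 z [ 0.001 -0.001 -1.   ] F [ 1.74 -5.85  4.39] T [-1.214 -0.476  0.362] gap 0.0513 q [-0.581  0.785  0.569  1.807 -0.606  0.73  -0.475]
```

>>> apply_moves(commands=[{"gripper": 6.5,"x": 0,"y": 0,"z": 0,"roll": 0},{"gripper": 8,"x": 0,"y": 0,"z": 0,"roll": 0},{"gripper": 8,"x": 0,"y": 0,"z": 0,"roll": 0},{"gripper": 8,"x": 0,"y": 0,"z": 0,"roll": 0}])

```text
time_s: 16.95
tcp_pos: [0.5677, 0.1173, 0.0647]
tool_rot: [-0.001, 0.926, 0.379, -0.001]
wrist_force: [0.3, -0.9, -0.5]
finger_gap: 0.0799
```

Run:
```python
from ray import *
avg(4)
im=cams.camera("wrist"); cv2.imwrite("pics/w8.png",im[:,:,::-1])
im=cams.camera("side"); cv2.imwrite("pics/s8.png",cv2.resize(im[80:210,150:320,::-1],None,fx=4,fy=4,interpolation=cv2.INTER_CUBIC))
```

```text
avg [ 0.0878 -0.1391  0.239  -0.0199  0.     -0.0029  0.5682  0.1166  0.0651]
t 17.15 tcp [0.5684 0.1163 0.0652] yaw tool y -45.55 z [-0.001  0.    -1.   ] F [ 0.11 -0.27  0.61] T [ 0.006 -0.026 -0.008] gap 0.0802 q [-0.581  0.785  0.568  1.808 -0.607  0.731 -0.475]
```

View pics/w8.png

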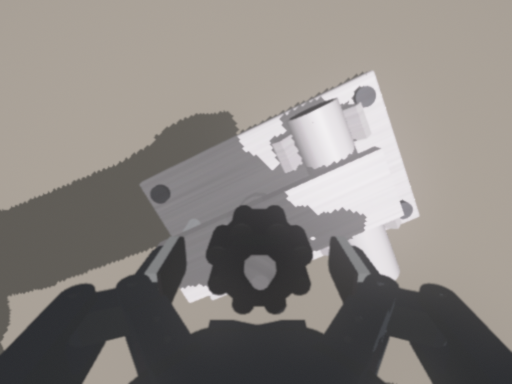

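View pics/s8.png

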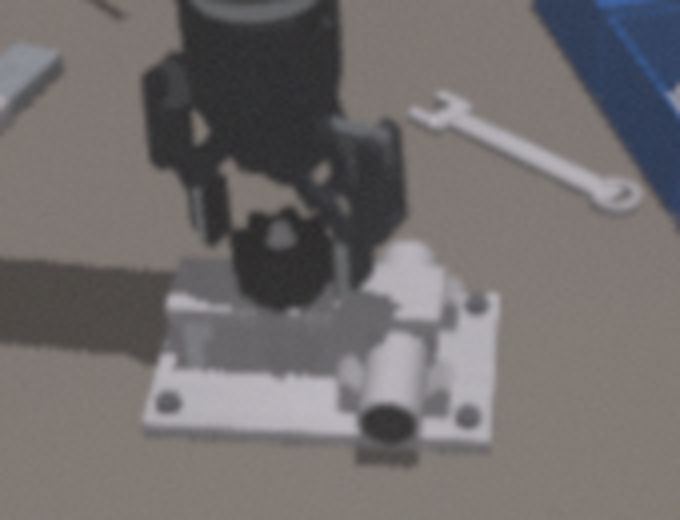

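Run:
```python
from fit import *
cal=cams.get_calibration("wrist"); im=cams.camera("wrist"); rg=cams.silhouettes("knob","wrist")[0]["region"]
for z0 in(.0615,):
    def f(v):
        return np.abs(render([v[0]/100,v[1]/100,v[2]],cal,z0)-rg)[:,205:312].sum()
    for y in(-.1,.1):
        r=minimize(f,[56.7,11.7,y],method="Nelder-Mead",options=dict(initial_simplex=[[56.7,11.7,y],[57.2,11.7,y],[56.7,12.2,y],[56.7,11.7,y+.1]])); print(z0,r.x[:2],np.degrees(r.x[2]),r.fun)
```

```text
0.0615 [56.75267939 11.68255232] -0.5478994858603441 1549.125
0.0615 [56.74564452 11.66511197] -1.004422532379313 1545.8125
```

>>> apply_moves(commands=[{"gripper": 8.5,"x": 0,"y": 0,"z": -1,"roll": 0},{"gripper": 8.5,"x": 0,"y": 0,"z": -3,"roll": 0},{"gripper": 8.5,"x": 0,"y": 0,"z": -6,"roll": 0},{"gripper": 8.5,"x": 0,"y": 0,"z": -10,"roll": 0},{"gripper": 8.5,"x": 0,"y": 0,"z": -13,"roll": 0},{"gripper": 8.5,"x": 0,"y": 0,"z": -13,"roll": 0},{"gripper": 8.5,"x": 0,"y": 0,"z": -13,"roll": 0}])

```text
time_s: 18.05
tcp_pos: [0.5687, 0.1161, 0.1964]
tool_rot: [-0.0, 0.926, 0.378, 0.001]
wrist_force: [-0.8, -0.1, -1.1]
finger_gap: 0.0853
```

Run:
```python
from fit import *
st()
cal=cams.get_calibration("wrist"); im=cams.camera("wrist"); rg=cams.silhouettes("knob","wrist")[0]["region"]
cv2.imwrite("pics/w9.png",im[:,:,::-1]); fit(rg,cal,[.568,.116],.0615)
im=cams.camera("side"); cv2.imwrite("pics/s9.png",cv2.resize(im[80:210,150:320,::-1],None,fx=4,fy=4,interpolation=cv2.INTER_CUBIC))
for t in("knob","strap_top","tube","stud_tip"): print(t,[(round(a["conf"],2),np.round(a["location"],4)) for a in cams.place_of(t,"side")[:2]])
```

```text
t 18.05 tcp [0.5687 0.1161 0.1964] yaw tool y -45.55 z [ 0.002  0.001 -1.   ] F [-0.84 -0.14 -1.13] T [-0.035  0.026  0.004] gap 0.0853 q [-0.66   0.626  0.697  1.693 -0.466  0.993 -0.591]
[3.225625e+02 5.674000e-01 1.168000e-01 4.446730e+01]
[3.25750e+02 5.67100e-01 1.16700e-01 4.41992e+01]
[3.22375e+02 5.67300e-01 1.16800e-01 4.46322e+01]
[3.224375e+02 5.672000e-01 1.169000e-01 4.454970e+01]
knob [(0.86, array([0.5669, 0.1096, 0.0669]))]
strap_top [(0.86, array([0.5689, 0.1193, 0.0593]))]
tube [(0.87, array([0.6239, 0.0874, 0.0332])), (0.37, array([0.5691, 0.1154, 0.0987]))]
stud_tip [(0.75, array([0.5695, 0.1146, 0.1045]))]
```

View pics/s9.png

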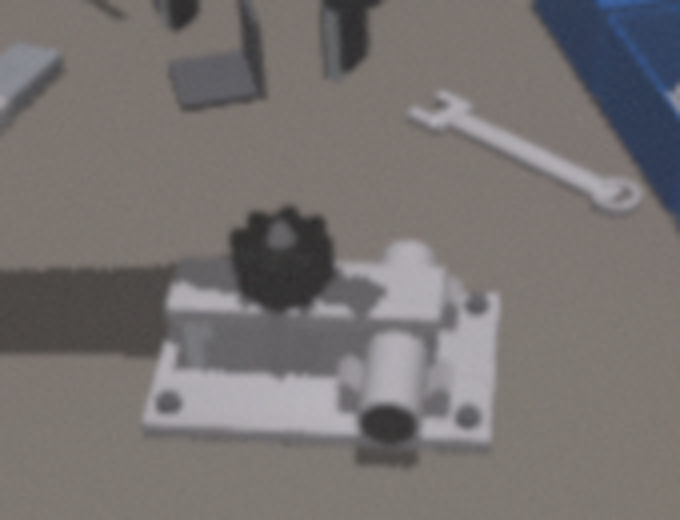

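View pics/w9.png

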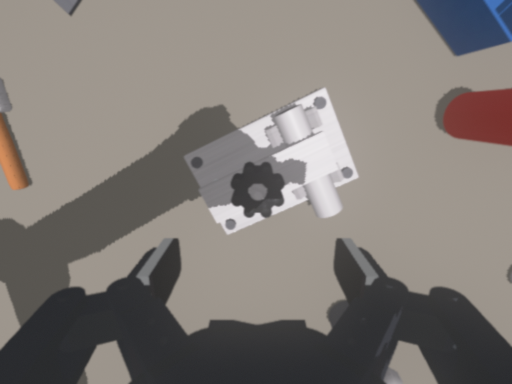

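The knob sits upright on the strap, with the stud tip centred in its bore at about pixel (257,190) in the wrist picture. Its lobe angle has not changed since I let go, and the gripper is clear. I'm handing in.

```bash
python3 -c "
from plant import robot; print(robot.close_job())"
```

```text
the job is handed in; nothing more can be done
None
```

I put the star knob on the stud, clicked it into the thread and turned it until the strap held the tube. Then I let go, lifted clear and handed in at about 18.4 s. No verdict came back.

- **Click:** The knob met the thread ends about 7 mm above the strap. After about 20° backwards the resistance went, and I could lower it about 7.4 mm on to the sprung strap.
- **Tightening:** I turned it about 77° forwards. It came down about 1.8 mm (tube met after 1.5 mm), and the wrist torque rose to about 0.39 N m. That is above the 0.25 N m of a firm clamp, but well under the 1 N m limit.
- **After letting go:** The wrist camera showed the knob upright on the stud. It had not turned back, to within about 1°, and the robot was touching nothing.

**Not certain:**
- I had no direct reading of the force on the tube. From the torque I put it at roughly 35 to 45 N, inside the 3 to 90 N allowed.
- The torque reading was noisy. It dipped to about zero around 7° before the end, then climbed steadily.
- The side camera's network placed the knob about 5 to 7 mm off the axis. My wrist-camera fit and the pictures showed it centred, so I did not act on that.
- I did not measure the collar, cap and offcut again at the end; the arm never went low near them.

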